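Plug the feed tube and hold the processor on burst

ROBOT

A 6-joint arm with a two-finger parallel gripper is mounted at the origin on the work surface. World frame = base frame: x ahead of the robot, y to its left, z up, the work surface at z = 0. Lengths are in m, angles in rad, forces in N, time in s.
With the tool pointing down it reaches from about 0.35 to 0.975 m from the base axis. Payload 4.9 kg.
Tool frame: the origin (TCP) lies midway between the tips of the shut fingers; the grasp point (between the pads) lies manip.tcp_to_grasp behind it (manip.tcp_to_grasp is the distance from the TCP to the grasp point, in m); z points along the fingers, y is the line along which they close (so a half turn about z gives the same grasp; the last joint's range is limited). The gripper opens to 85 mm and grips with 20 to 120 N. Pads are 22 mm wide; open, the fingers measure 114 mm over their backs; the gripper's body (76 mm by 85 mm) begins 54 mm behind the grasp point. The pads swing forward as they close: fully open they stand 13 mm farther back than shut.
Start: joints at [0.984, 0.053, 1.613, -0, 1.476, -0.119], TCP at [0.282, 0.558, 0.231] pointing down, gripper open.
Joint ranges: [-3.01, 3.01], [-1.01, 2.22], [0.06, 2.58], [-1.02, 4.17], [0.09, 2.62], [-3.14, 3.14]. Speed limits (rad/s): [2.57, 2.57, 3.14, 3.14, 3.14, 3.14].

INTERFACE

Orientations are given as a unit quaternion [w, x, y, z].
In Python, from plant import manip, grab_frame, calibration, job_done gives the robot as it stands.
- The arm moves only by the tool send_rows, never from a script. Its argument "rows" is a list of rows, each an object of numbers: "x", "y", "z": the shift along the tool's x, y, z normalised to -1 to 1, where 1 is 15 cm; "wx", "wy", "wz": the turn, a rotation vector about the tool's x, y, z normalised to -1 to 1, where 1 is pi/4 rad; "hand": the opening, from -1 (shut) to 1 (fully open). In form: [{"x": .., "y": .., "z": .., "wx": .., "wy": .., "wz": .., "hand": ..}, ...]. A call has exactly 10 rows; each row shifts and turns the commanded pose from where the row before left it, along the tool's axes as they then stand; what a row does not reach is not made up. A row lasts 1/12 s, in which the tool goes at most 41.7 mm and 7.16 degrees, less where a joint would pass 70% of its speed; a pose out of reach is approached as far as the arm can. A call with a number of a shift or a turn outside -1 to 1 is refused whole. A call with a gripper value outside its range is refused whole. The fingers move at their own pace and stop on an object; the grip force is fixed at half the most. Time passes only in rows, so rows that do not move let the fingers close, or fill a call up. It gives the time, the measured TCP pose, the force, the opening and the grip force at its end, in the units of the state.
- manip.state(): the state, without advancing time (a new reading comes with each control period).
- grab_frame(name): name is "side" or "top"; returns the picture (400x640x3 uint8, blue, green, red); there is no depth.
- calibration(name): a dict with "camera_matrix" (3x3 intrinsics, pixels), "k1" (the pictures are not rectified: a ray, as slopes to the right and down, at radius r is drawn at 1 + k1 r^2 times it, then the intrinsics apply), "R" (3x3) and "t" (3): a world point X has camera coordinates R X + t. Camera axes: x right, y down, z forward; pixel columns grow to the right and rows downward; lengths in m; the calibration is good to about 2 mm. A picture is of the moment at which its call begins. calibration takes no time and is no camera call.
- job_done(): hands the job in; it is judged then, once.
The state is a dict: "time": time; "joint_pos": joint angles; "joint_vel": joint speeds; "joint_efforts": joint torques, N m; "tool_pos": TCP position; "tool_rot": TCP orientation; "contact_force": force on the tool from outside, world axes, zero at the start; "ft_torque": the same for the moment, N m; "gripper_width": opening from 0.0 (shut) to 1.0 (fully open); "grasp_force": force on a finger pad.
Only numpy, scipy, OpenCV 4.12 (cv2) and the standard library are available. Lean on these libraries where they do the work, as an engineer would, in place of code of your own. Each camera call takes 0.05 s, during which the arm holds its last target. There are 200 camera calls.

TASK

The ginger is already in the food processor's bowl and three pushers have come out of the wash together: find the pusher that fits the processor's open feed tube snugly, push it fully home until its flange sits on the rim, and leave the other two standing upright on the sideboard. Only then turn the dial clockwise from off, past the first two clicks, to the sprung third position at its stop, and finish while still holding it there with the gripper, as it springs back when let go. Leave the bottle, jar, cups and strainer where they stand.

Things in the scene. Friction and masses are not known exactly. Their poses are not given: they have to be found in the camera images.
- processor: fixed food processor: white base 175 x 178 x 85 mm, steel bowl 140 mm across on it, grey lid (147 mm across, top 167 mm high). On its front (-x) a white nose 150 mm wide; its top is a panel sloping down to the front at 30 degrees, from 88 mm high (85 mm in front of the origin) to 30 mm (185 mm in front). Origin on the sideboard under the bowl's axis, z up.
- tube_mouth (a point): centre of the mouth of the round upright grey feed tube on the lid: bore 42 mm, outside 50 mm, rim 220 mm above the sideboard, 53 mm deep down to the lid. 8 mm in front (-x) of the bowl's axis and 36 mm to its +y side; axes as the processor's
- dial_knob: black knob mid-panel, 135 mm in front of the bowl's axis: skirt 47 mm across, 6 mm thick; upright bar grip across it 44 long, 12 thick, top 30 mm above origin. Origin on the dial's axis 1 mm above the panel (60 mm high). z: the dial's axis, square to the panel, up and out; x: along the bar to its white-lined pointer end, at off 0.6 rad anticlockwise of straight up the slope; turns with the dial
- dial (a joint): dial angle, rad, growing clockwise seen looking down on the knob: 0 off, about 0.47 first click, 0.95 second click (it rests at each), 1.20 stop = third position (three pips on the panel). Up to 0.12 N m to leave off, 0.14 to leave the first click, 0.17 to leave the second, about 0.13 N m to hold at the stop; let go there, it springs back to the second click
- pusher_a: thin white pusher, loose, standing upright: round shaft 32 mm across and 48 mm long with a chamfered foot, above it a flange 45 mm across and 5 mm thick, above that a round grip boss 34 mm across and 28 mm high; 81 mm in all, about 50 g. Origin at the centre of the foot's underside, z up along the shaft. Far too loose in the feed tube.
- pusher_b: middle white pusher, as pusher_a but shaft 39 mm and flange 52 mm across (48 mm shaft, 5 mm flange, boss 34 mm across and 28 mm high), about 60 g. Origin at the centre of the foot's underside. It slides into the 42 mm feed tube; fully home the flange sits on the rim and the origin lies 48 mm below the tube's mouth.
- pusher_c: thick white pusher, as pusher_a but shaft 46 mm and flange 59 mm across, about 70 g. Origin at the centre of the foot's underside. It does not go into the feed tube.
- rum_bottle: sealed rum bottle, 76 mm across and 270 mm high, bystander; origin at the centre of its underside
- jar: empty glass jar with a steel twist cap, 84 mm across, 126 mm high, bystander; origin at the centre of its underside
- cups: stack of three clear plastic cups, 82 mm across at the rim, 123 mm high, bystander; origin at the centre of its underside
- strainer: stainless steel strainer, bowl 128 mm across and 52 mm high, handle of 190 mm from the bowl's centre along its own x, bystander; origin at the centre of its underside
There are look-alikes about, which are no part of the job. Leave any brown, pink or purple look-alike of the pusher_b alone.

How it is judged:
On the way, in this order (a step that is already met when the one before it is completed fails the run):
1. the fitting pusher is fully home in the feed tube (z of pusher_b in the frame of tube_mouth below -0.0445 m and horizontal distance between pusher_b and tube_mouth below 0.005 m and angle between pusher_b's own z axis and vertical below 0.08 rad), for 0.2 s.
2. the dial is turned past both clicks to the third position and held there by the gripper (value of joint dial above 1.1 rad and contact force between the fingers and dial_knob above 0.5 N), for 0.5 s.
At the end, for the whole second after the job is handed in: 39 mm pusher home in the tube: foot over 44.5 mm below the mouth, within 5 mm of centre, upright to 0.08 rad; other two stand on the sideboard (0.1 rad); through the last second the fingers hold the dial above 1.1 rad (stop 1.20) with over 0.5 N contact (all of step 1 and all of step 2 and height (world z) of each of pusher_a, pusher_c below 0.008 m and angle between each of pusher_a, pusher_c's own z axis and vertical below 0.1 rad); the arm keeps its last pose, push and grip.
It fails at once if the dial is turned on while the feed tube is not closed by the fitting pusher (value of joint dial above 0.3 rad and (z of pusher_b in the frame of tube_mouth above -0.04 m or horizontal distance between pusher_b and tube_mouth above 0.008 m)).
It fails at once if a bystander is shifted by more than 3 cm or knocked over (distance of any of rum_bottle, jar, cups, strainer from where it was at the start of the episode above 0.03 m or angle between any of rum_bottle, jar, cups's own z axis and vertical above 0.4 rad).
It also fails if it takes over 51 s, if anything falls off the work surface, if the arm or the gripper's body presses on something with over 40 N, if the wrist force passes 120 N, or if a joint passes its speed limit or range.

## Working session

There is one attempt and no reset: what is moved stays moved. The work goes in short steps, Python scripts to look and compute and a tool call to move; the robot and the scene stay as the last step left them, time stands still between calls to the robot, and variables do not carry over. Pictures are saved under pics/ and viewed, at most 10 in all, crops included, and the job is handed in when it is done.

Besides the shell and the picture viewer there is one more tool, called after "Request:" in YAML: its name, and indented under it one key for each argument. send_rows: Moves the arm, as the interface text tells. Scaled input: -1 to 1 covers 15 cm each way for a shift and pi/4 rad each way for a turn. Its arguments: {"type":"object","properties":{"rows":{"type":"array","items":{"type":"object","properties":{"x":{"type":"number","minimum":-1,"maximum":1},"y":{"type":"number","minimum":-1,"maximum":1},"z":{"type":"number","minimum":-1,"maximum":1},"wx":{"type":"number","minimum":-1,"maximum":1},"wy":{"type":"number","minimum":-1,"maximum":1},"wz":{"type":"number","minimum":-1,"maximum":1},"hand":{"type":"number"}}}}},"required":["rows"]}

```bash
mkdir -p pics; ls; python3 - <<'E'
from plant import manip, grab_frame, calibration
import cv2
print(manip.state(), manip.tcp_to_grasp)
for n in ("side","top"):
    cv2.imwrite(f"pics/{n}0.png",grab_frame(n)); print(calibration(n))
E
```

```text
pics
{'time': 0.0, 'joint_pos': array([ 9.84002400e-01,  5.33710846e-02,  1.61428397e+00, -2.16987032e-05,
        1.47603162e+00, -1.18989207e-01]), 'joint_vel': array([ 0.0016992 , -0.00043929, -0.00140127,  0.00041161, -0.00150183,
        0.00143324]), 'joint_efforts': array([-5.65996088e-04, -3.93687129e+01, -3.70170379e+01, -1.24251210e-04,
        7.03686746e-03, -3.35968565e-06]), 'tool_pos': array([0.28147862, 0.55732375, 0.23006021]), 'tool_rot': array([-3.51725377e-04,  2.31774238e-01,  9.72769041e-01, -9.86221754e-04]), 'contact_force': array([-0.33748456,  0.02613444, -0.46119799]), 'ft_torque': array([ 0.05482347, -0.01849088, -0.00823239]), 'grasp_force': 0.0, 'gripper_width': 1.0003408027997582} 0.0187
{'camera_matrix': array([[422.93888146,   0.        , 317.33908846],
       [  0.        , 422.93888146, 201.1720172 ],
       [  0.        ,   0.        ,   1.        ]]), 'k1': -0.0811845221414733, 'R': array([[ 0.80167414, -0.59770161, -0.00844697],
       [-0.38583822, -0.50661357, -0.77101982],
       [ 0.45656044,  0.62136581, -0.63675513]]), 't': array([-0.46386645,  0.32455358,  1.06528979])}
{'camera_matrix': array([[373.91140964,   0.        , 318.16988957],
       [  0.        , 373.91140964, 201.15018941],
       [  0.        ,   0.        ,   1.        ]]), 'k1': -0.053235150717620805, 'R': array([[-0.00548933, -0.99993025, -0.01045796],
       [-0.99021601,  0.00689366, -0.1393726 ],
       [ 0.13943497,  0.00959058, -0.99018479]]), 't': array([0.01049501, 0.57764985, 1.22336195])}
```

View pics/top0.png

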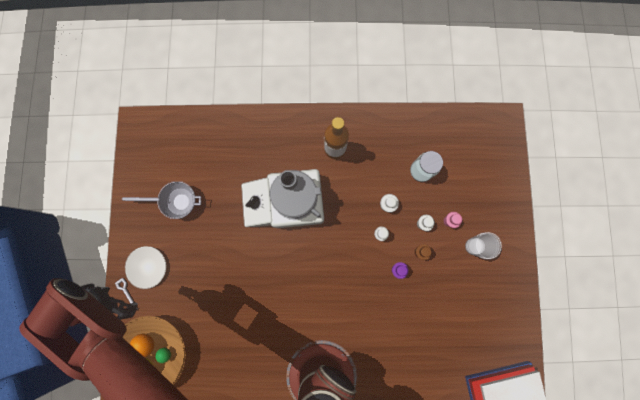

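View pics/side0.png

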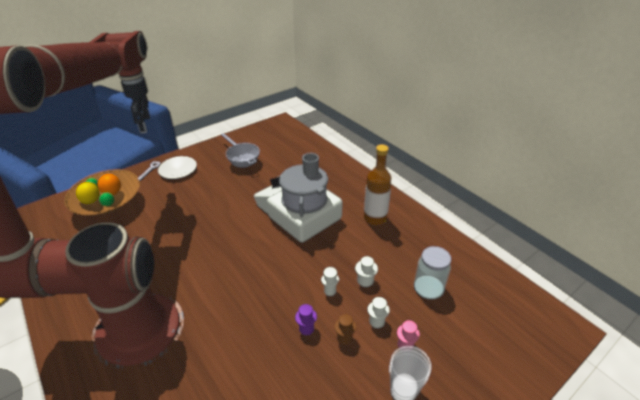

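The top view shows white pushers at about (390,203), (382,234) and (427,223), with brown, pink and purple look-alikes to their right and below. The processor is at (290,195) with its nose to image-left, and the dial is at (254,203). The side view agrees. Next I'll measure.

```bash
cat > h.py <<'E'
import numpy as np, cv2
from plant import manip, grab_frame, calibration
def dist(c): return np.array([c['k1'],0,0,0,0.])
def proj(n,X):
    c=calibration(n); r=cv2.Rodrigues(c['R'])[0]
    return cv2.projectPoints(np.atleast_2d(X).astype(float),r,c['t'],c['camera_matrix'],dist(c))[0][:,0]
def ray(n,uv):
    c=calibration(n); p=cv2.undistortPoints(np.array([[uv]],float),c['camera_matrix'],dist(c))[0,0]
    return -c['R'].T@c['t'], c['R'].T@np.array([p[0],p[1],1])
def plane(n,uv,z):
    o,d=ray(n,uv); return o+d*(z-o[2])/d[2]
def white(n,roi):
    im=grab_frame(n); x0,y0,x1,y1=roi
    hsv=cv2.cvtColor(im,cv2.COLOR_BGR2HSV)
    m=((hsv[...,1]<60)&(hsv[...,2]>90)).astype(np.uint8)
    k=np.zeros_like(m);k[y0:y1,x0:x1]=1
    return im,m*k
E
python3 - <<'E'
from h import *
im,m=white("top",(370,190,442,246))
n,l,s,c=cv2.connectedComponentsWithStats(m)
for i in range(1,n):
    if s[i,4]>40:
        ct=cv2.findContours((l==i).astype(np.uint8),0,2)[0][0]
        print("top",s[i],c[i],cv2.minEnclosingCircle(ct),plane("top",c[i],.055),plane("top",c[i],.0))
im2,m2=white("side",(315,250,395,335))
n,l,s,c=cv2.connectedComponentsWithStats(m2)
for i in range(1,n):
    if s[i,4]>40: 
        print("side",s[i],c[i]); print([int((l[y]==i).sum()) for y in range(s[i,1],s[i,1]+s[i,3])])
a=cv2.resize(im[165:285,235:475],None,fx=3.3,fy=3.3,interpolation=2)
b=cv2.resize(im2[140:240,240:350],None,fx=5,fy=5,interpolation=2)
cv2.imwrite("pics/a.png",a);cv2.imwrite("pics/b.png",b)
E
```

```text
top [380 194  19  19 284] [389.14084507 202.8028169 ] ((389.0555419921875, 202.94444274902344), 9.452066421508789) [ 0.56844177 -0.23016387  0.055     ] [ 0.57586562 -0.24016561  0.        ]
top [417 214  18  17 226] [425.47787611 222.48672566] ((425.43377685546875, 222.71853637695312), 8.737007141113281) [ 0.5016588  -0.34907106  0.055     ] [ 0.50611325 -0.36435981  0.        ]
top [374 226  15  15 167] [381.20958084 233.38323353] ((381.2631530761719, 233.2105255126953), 7.320434093475342) [ 0.4667535  -0.20077427  0.055     ] [ 0.46965595 -0.20946925  0.        ]
side [355 256  23  31 504] [365.88293651 270.69642857]
[4, 8, 12, 12, 14, 15, 17, 19, 21, 21, 23, 23, 23, 23, 23, 22, 21, 20, 19, 17, 16, 16, 16, 16, 16, 15, 15, 13, 11, 9, 4]
side [321 267  18  29 375] [329.62933333 280.16266667]
[7, 10, 12, 13, 14, 14, 14, 14, 15, 17, 18, 18, 18, 18, 17, 16, 15, 14, 12, 11, 11, 11, 11, 11, 11, 11, 10, 8, 4]
side [367 297  23  31 506] [377.77272727 311.40909091]
[8, 10, 13, 14, 15, 16, 17, 18, 20, 21, 22, 23, 23, 23, 23, 22, 21, 19, 17, 17, 16, 15, 15, 15, 15, 15, 14, 13, 11, 10, 5]
```

View pics/a.png

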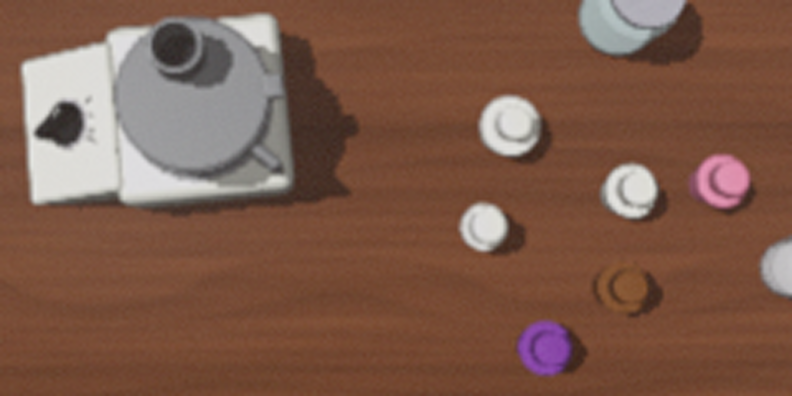

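View pics/b.png

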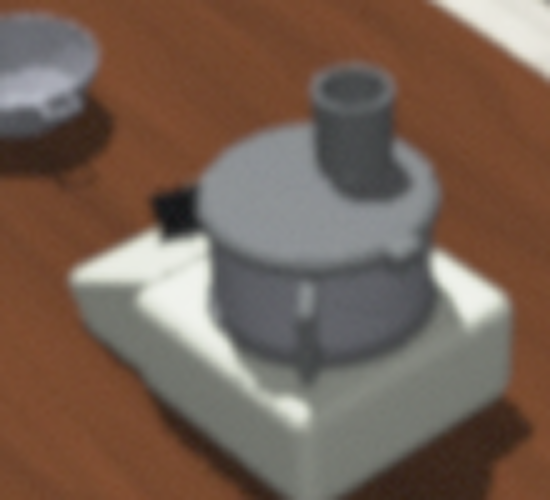

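In the top view, flange diameters of 18.9, 17.5 and 14.6 px mean pusher_c is at (389,203), pusher_b at (425,223) and pusher_a at (381,233). The crops put the tube rim at about (288.6,179) in top and (310.5,157.5) in side. The knob's grip is at about (253,202) in top.

```bash
python3 - <<'E'
from h import *
A=lambda x,y:((x+.5)/3.3-.5+235,(y+.5)/3.3-.5+165)
B=lambda x,y:((x+.5)/5-.5+240,(y+.5)/5-.5+140)
def tri(u,v):
    o1,d1=ray("top",u);o2,d2=ray("side",v)
    s=np.linalg.lstsq(np.c_[d1,-d2],o2-o1,rcond=None)[0]
    p,q=o1+d1*s[0],o2+d2*s[1]; return (p+q)/2,p-q
np.set_printoptions(precision=4,suppress=True)
t=plane("top",A(176.5,46),.22); print("tube",t,plane("side",B(353,88),.22),tri(A(176.5,46),B(353,88)))
l=plane("top",A(195,97),.167); print("lid",l)
v=t-l; print("yaw tube",np.arctan2(v[1],v[0])-np.arctan2(36,-8))
for p,q in (((112,29),(272,15)),((277,18),(292,186)),((108,32),(122,200))):
    d=plane("top",A(*q),.085)-plane("top",A(*p),.085); print("edge",d,np.linalg.norm(d),np.arctan2(d[1],d[0]))
print("b",plane("top",A(630.5,192.5),.053),plane("top",A(637.5,188),.081))
# boss/flange in side
print("b side flange", plane("side",(378.2,310),.053))
# knob dark mask
for n,r in (("top",(240,190,266,215)),("side",(262,170,285,192))):
    im=grab_frame(n);x0,y0,x1,y1=r
    m=im[y0:y1,x0:x1].max(2)<60
    ys,xs=np.nonzero(m);print(n,"knob",m.sum(),xs.mean()+x0,ys.mean()+y0,xs.min()+x0,xs.max()+x0,ys.min()+y0,ys.max()+y0)
# predicted
for yaw in (-1.57,-1.5,-1.45):
    R=np.array([[np.cos(yaw),-np.sin(yaw)],[np.sin(yaw),np.cos(yaw)]])
    ax=t[:2]-R@[-.008,.036]; k=ax+R@[-.135,0]
    print(yaw,"axis",ax,"knob",k,proj("top",[*k,.06]),proj("side",[*k,.06]),"lidpx",proj("top",[*ax,.167]))
ims=grab_frame("top"); cv2.imwrite("pics/k.png",cv2.resize(ims[180:225,235:330],None,fx=8,fy=8,interpolation=cv2.INTER_CUBIC))
E
```

```text
tube [0.6197 0.0926 0.22  ] [0.6227 0.0917 0.22  ] (array([0.6209, 0.0919, 0.2203]), array([-0.0026,  0.0015, -0.0004]))
lid [0.5823 0.08   0.167 ]
yaw tube -1.4648590466721598
edge [ 0.013  -0.1602  0.    ] 0.16075948921498515 -1.4900301033968406
edge [-0.1685 -0.0138  0.    ] 0.16901962743522897 -3.060105744642435
edge [-0.1683 -0.0161  0.    ] 0.1690913823821665 -3.0464539970342557
b [ 0.5002 -0.3503  0.053 ] [ 0.5023 -0.3497  0.081 ]
b side flange [ 0.5026 -0.355   0.053 ]
top knob 78 253.5 202.51282051282053 247 258 197 207
side knob 58 274.8965517241379 181.82758620689654 271 278 178 186
-1.57 axis [0.5837 0.0846] knob [0.5836 0.2196] [[254.4482 199.0416]] [[279.5683 183.9966]] lidpx [[292.2555 193.6112]]
-1.5 axis [0.5843 0.0821] knob [0.5748 0.2168] [[255.2456 201.6419]] [[277.8281 185.3606]] lidpx [[293.0742 193.395 ]]
-1.45 axis [0.5849 0.0803] knob [0.5686 0.2144] [[255.9285 203.4626]] [[276.6695 186.3808]] lidpx [[293.6491 193.2063]]
```

View pics/k.png

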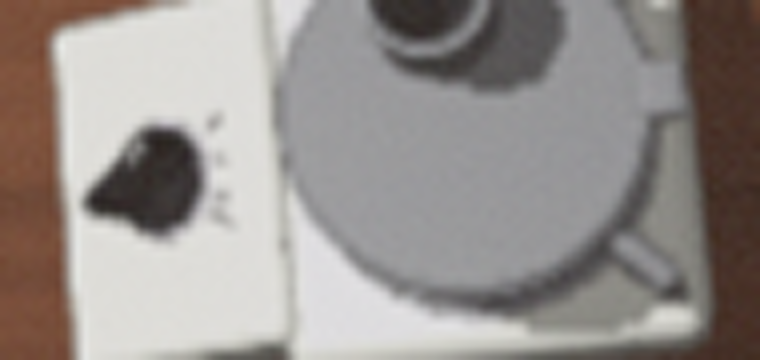

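Request:
send_rows:
  rows:
    - {"wz": 0.127, "hand": 0.4}
    - {"wz": 0.127, "hand": 0.4}
    - {"wz": 0.127, "hand": 0.4}
    - {"x": -0.1, "y": -0.063, "hand": 0.4}
    - {"x": -0.22, "y": -0.138, "hand": 0.4}
    - {"x": -0.22, "y": -0.138, "hand": 0.4}
    - {"x": -0.22, "y": -0.138, "hand": 0.4}
    - {"x": -0.22, "y": -0.138, "hand": 0.4}
    - {"x": -0.22, "y": -0.138, "hand": 0.4}
    - {"x": -0.22, "y": -0.138, "hand": 0.4}

```text
invalid input at $.rows[0]: expected keys x, y, z, wx, wy, wz, hand
```

Request:
send_rows:
  rows:
    - {"x": -0.22, "y": -0.138, "hand": 0.4}
    - {"x": -0.22, "y": -0.138, "hand": 0.4}
    - {"x": -0.22, "y": -0.138, "hand": 0.4}
    - {"x": -0.22, "y": -0.138, "hand": 0.4}
    - {"x": -0.22, "y": -0.138, "hand": 0.4}
    - {"x": -0.22, "y": -0.138, "hand": 0.4}
    - {"x": -0.22, "y": -0.138, "hand": 0.4}
    - {"x": -0.22, "y": -0.138, "hand": 0.4}
    - {"x": -0.22, "y": -0.138, "hand": 0.4}
    - {"x": -0.22, "y": -0.138, "hand": 0.4}

```text
invalid input at $.rows[0]: expected keys x, y, z, wx, wy, wz, hand
```

Request:
send_rows:
  rows:
    - {"x": -0.22, "y": -0.138, "hand": 0.4}
    - {"x": -0.22, "y": -0.138, "hand": 0.4}
    - {"x": -0.22, "y": -0.138, "hand": 0.4}
    - {"x": -0.22, "y": -0.138, "hand": 0.4}
    - {"x": -0.22, "y": -0.138, "hand": 0.4}
    - {"x": -0.22, "y": -0.138, "hand": 0.4}
    - {"x": -0.12, "y": -0.075, "hand": 0.4}
    - {"hand": 0.4}
    - {"hand": 0.4}
    - {"hand": 0.4}

```text
invalid input at $.rows[0]: expected keys x, y, z, wx, wy, wz, hand
```

```bash
cat >> h.py <<'E'
from scipy.spatial.transform import Rotation
np.set_printoptions(precision=4,suppress=True)
def tool():
    s=manip.state(); q=s['tool_rot']; return s,np.array(s['tool_pos']),Rotation.from_quat([*q[1:],q[0]]).as_matrix()
def goto(p,R=None):
    s,p0,R0=tool(); print('t',s['time'],'pos',p0,'j',s['joint_pos'],'F',s['contact_force'],'w',s['gripper_width']*85,s['grasp_force'])
    print('tool shift (norm)',R0.T@(np.array(p)-p0)/.15)
    if R is not None: print('turn (norm)',Rotation.from_matrix(R0.T@R).as_rotvec()/(np.pi/4))
    print('tool z',R0[:,2],'y',R0[:,1])
E
python3 -c "
from h import *
goto([.5015,-.352,.053])"
```

```text
t 0.35 pos [0.2817 0.5577 0.231 ] j [ 0.984   0.0529  1.6132 -0.      1.476  -0.119 ] F [ 0.0658 -0.3232 -0.7167] w 84.52392836306136 0.0
tool shift (norm) [-4.0424 -4.7522  1.1889]
tool z [-0.0003 -0.0004 -1.    ] y [ 0.4509  0.8926 -0.0005]
```

All keys are required, so I'm resending with every key filled in.

Request:
send_rows:
  rows:
    - {"x": 0, "y": 0, "z": 0, "wx": 0, "wy": 0, "wz": 0.127, "hand": 0.4}
    - {"x": 0, "y": 0, "z": 0, "wx": 0, "wy": 0, "wz": 0.127, "hand": 0.4}
    - {"x": 0, "y": 0, "z": 0, "wx": 0, "wy": 0, "wz": 0.127, "hand": 0.4}
    - {"x": -0.1, "y": -0.063, "z": 0, "wx": 0, "wy": 0, "wz": 0, "hand": 0.4}
    - {"x": -0.22, "y": -0.138, "z": 0, "wx": 0, "wy": 0, "wz": 0, "hand": 0.4}
    - {"x": -0.22, "y": -0.138, "z": 0, "wx": 0, "wy": 0, "wz": 0, "hand": 0.4}
    - {"x": -0.22, "y": -0.138, "z": 0, "wx": 0, "wy": 0, "wz": 0, "hand": 0.4}
    - {"x": -0.22, "y": -0.138, "z": 0, "wx": 0, "wy": 0, "wz": 0, "hand": 0.4}
    - {"x": -0.22, "y": -0.138, "z": 0, "wx": 0, "wy": 0, "wz": 0, "hand": 0.4}
    - {"x": -0.22, "y": -0.138, "z": 0, "wx": 0, "wy": 0, "wz": 0, "hand": 0.4}

```text
time: 1.18
tool_pos: [0.3424, 0.3122, 0.2314]
tool_rot: [0.0, 0.374, 0.928, 0.0]
contact_force: [0.8, 0.3, 0.9]
gripper_width: 0.697
grasp_force: 0.0
```

Request:
send_rows:
  rows:
    - {"x": -0.22, "y": -0.138, "z": 0, "wx": 0, "wy": 0, "wz": 0, "hand": 0.4}
    - {"x": -0.22, "y": -0.138, "z": 0, "wx": 0, "wy": 0, "wz": 0, "hand": 0.4}
    - {"x": -0.22, "y": -0.138, "z": 0, "wx": 0, "wy": 0, "wz": 0, "hand": 0.4}
    - {"x": -0.22, "y": -0.138, "z": 0, "wx": 0, "wy": 0, "wz": 0, "hand": 0.4}
    - {"x": -0.22, "y": -0.138, "z": 0, "wx": 0, "wy": 0, "wz": 0, "hand": 0.4}
    - {"x": -0.22, "y": -0.138, "z": 0, "wx": 0, "wy": 0, "wz": 0, "hand": 0.4}
    - {"x": -0.22, "y": -0.138, "z": 0, "wx": 0, "wy": 0, "wz": 0, "hand": 0.4}
    - {"x": -0.22, "y": -0.138, "z": 0, "wx": 0, "wy": 0, "wz": 0, "hand": 0.4}
    - {"x": -0.22, "y": -0.138, "z": 0, "wx": 0, "wy": 0, "wz": 0, "hand": 0.4}
    - {"x": -0.22, "y": -0.138, "z": 0, "wx": 0, "wy": 0, "wz": 0, "hand": 0.4}

```text
time: 2.02
tool_pos: [0.4364, -0.0663, 0.2317]
tool_rot: [0.001, 0.374, 0.927, 0.0]
contact_force: [0.4, -0.4, 0.2]
gripper_width: 0.695
grasp_force: 0.0
```

Request:
send_rows:
  rows:
    - {"x": -0.22, "y": -0.138, "z": 0, "wx": 0, "wy": 0, "wz": 0, "hand": 0.4}
    - {"x": -0.22, "y": -0.138, "z": 0, "wx": 0, "wy": 0, "wz": 0, "hand": 0.4}
    - {"x": -0.22, "y": -0.138, "z": 0, "wx": 0, "wy": 0, "wz": 0, "hand": 0.4}
    - {"x": -0.22, "y": -0.138, "z": 0, "wx": 0, "wy": 0, "wz": 0, "hand": 0.4}
    - {"x": -0.22, "y": -0.138, "z": 0, "wx": 0, "wy": 0, "wz": 0, "hand": 0.4}
    - {"x": -0.22, "y": -0.138, "z": 0, "wx": 0, "wy": 0, "wz": 0, "hand": 0.4}
    - {"x": -0.22, "y": -0.138, "z": 0, "wx": 0, "wy": 0, "wz": 0, "hand": 0.4}
    - {"x": -0.12, "y": -0.075, "z": 0, "wx": 0, "wy": 0, "wz": 0, "hand": 0.4}
    - {"x": 0, "y": 0, "z": 0, "wx": 0, "wy": 0, "wz": 0, "hand": 0.4}
    - {"x": 0, "y": 0, "z": 0, "wx": 0, "wy": 0, "wz": 0, "hand": 0.4}

```text
time: 2.85
tool_pos: [0.5071, -0.3502, 0.2308]
tool_rot: [-0.001, 0.375, 0.927, 0.0]
contact_force: [-0.1, 0.2, -0.8]
gripper_width: 0.698
grasp_force: 0.0
```

```bash
python3 -c "
from h import *
goto([.5015,-.352,.053])"
```

```text
t 2.85 pos [ 0.5071 -0.3502  0.2308] j [-0.7253  0.0333  1.6337  0.0003  1.4758 -1.5275] F [-0.1201  0.2406 -0.7877] w 59.35845918511481 0.0
tool shift (norm) [ 0.017  -0.0345  1.1853]
tool z [-0.0007  0.001  -1.    ] y [0.6951 0.7189 0.0003]
```

Request:
send_rows:
  rows:
    - {"x": 0.017, "y": -0.034, "z": 0.1, "wx": 0, "wy": 0, "wz": 0, "hand": 0.4}
    - {"x": 0, "y": 0, "z": 0.24, "wx": 0, "wy": 0, "wz": 0, "hand": 0.4}
    - {"x": 0, "y": 0, "z": 0.24, "wx": 0, "wy": 0, "wz": 0, "hand": 0.4}
    - {"x": 0, "y": 0, "z": 0.24, "wx": 0, "wy": 0, "wz": 0, "hand": 0.4}
    - {"x": 0, "y": 0, "z": 0.2, "wx": 0, "wy": 0, "wz": 0, "hand": 0.4}
    - {"x": 0, "y": 0, "z": 0.15, "wx": 0, "wy": 0, "wz": 0, "hand": 0.4}
    - {"x": 0, "y": 0, "z": 0, "wx": 0, "wy": 0, "wz": 0, "hand": 0.4}
    - {"x": 0, "y": 0, "z": 0, "wx": 0, "wy": 0, "wz": 0, "hand": -1}
    - {"x": 0, "y": 0, "z": 0, "wx": 0, "wy": 0, "wz": 0, "hand": -1}
    - {"x": 0, "y": 0, "z": 0, "wx": 0, "wy": 0, "wz": 0, "hand": -1}

```text
time: 3.68
tool_pos: [0.5035, -0.3523, 0.059]
tool_rot: [0.002, 0.374, 0.927, -0.001]
contact_force: [-0.5, 0.5, -0.1]
gripper_width: 0.374
grasp_force: 59.4
```

```bash
python3 -c "
from h import *
goto([.621,.092,.30])"
```

```text
t 3.6833 pos [ 0.5035 -0.3523  0.059 ] j [-0.7315  0.188   1.7689  0.0001  1.1796 -1.5359] F [-0.4899  0.4868 -0.1307] w 31.764799857581554 59.41766560077667
tool shift (norm) [ 1.4822  2.6772 -1.6132]
tool z [ 0.0038 -0.0033 -1.    ] y [0.6936 0.7204 0.0003]
```

Request:
send_rows:
  rows:
    - {"x": 0, "y": 0, "z": -0.1, "wx": 0, "wy": 0, "wz": 0, "hand": -1}
    - {"x": 0, "y": 0, "z": -0.2, "wx": 0, "wy": 0, "wz": 0, "hand": -1}
    - {"x": 0, "y": 0, "z": -0.25, "wx": 0, "wy": 0, "wz": 0, "hand": -1}
    - {"x": 0, "y": 0, "z": -0.25, "wx": 0, "wy": 0, "wz": 0, "hand": -1}
    - {"x": 0, "y": 0, "z": -0.25, "wx": 0, "wy": 0, "wz": 0, "hand": -1}
    - {"x": 0, "y": 0, "z": -0.25, "wx": 0, "wy": 0, "wz": 0, "hand": -1}
    - {"x": 0, "y": 0, "z": -0.2, "wx": 0, "wy": 0, "wz": 0, "hand": -1}
    - {"x": 0, "y": 0, "z": -0.11, "wx": 0, "wy": 0, "wz": 0, "hand": -1}
    - {"x": 0.06, "y": 0.11, "z": 0, "wx": 0, "wy": 0, "wz": 0, "hand": -1}
    - {"x": 0.1, "y": 0.18, "z": 0, "wx": 0, "wy": 0, "wz": 0, "hand": -1}

```text
time: 4.52
tool_pos: [0.5153, -0.3055, 0.3025]
tool_rot: [0.004, 0.376, 0.927, -0.002]
contact_force: [1.2, 0.5, -0.8]
gripper_width: 0.379
grasp_force: 59.6
```

Request:
send_rows:
  rows:
    - {"x": 0.12, "y": 0.22, "z": 0, "wx": 0, "wy": 0, "wz": 0, "hand": -1}
    - {"x": 0.12, "y": 0.22, "z": 0, "wx": 0, "wy": 0, "wz": 0, "hand": -1}
    - {"x": 0.12, "y": 0.22, "z": 0, "wx": 0, "wy": 0, "wz": 0, "hand": -1}
    - {"x": 0.12, "y": 0.22, "z": 0, "wx": 0, "wy": 0, "wz": 0, "hand": -1}
    - {"x": 0.12, "y": 0.22, "z": 0, "wx": 0, "wy": 0, "wz": 0, "hand": -1}
    - {"x": 0.12, "y": 0.22, "z": 0, "wx": 0, "wy": 0, "wz": 0, "hand": -1}
    - {"x": 0.12, "y": 0.22, "z": 0, "wx": 0, "wy": 0, "wz": 0, "hand": -1}
    - {"x": 0.12, "y": 0.22, "z": 0, "wx": 0, "wy": 0, "wz": 0, "hand": -1}
    - {"x": 0.12, "y": 0.22, "z": 0, "wx": 0, "wy": 0, "wz": 0, "hand": -1}
    - {"x": 0.06, "y": 0.11, "z": 0, "wx": 0, "wy": 0, "wz": 0, "hand": -1}

```text
time: 5.35
tool_pos: [0.61, 0.0449, 0.3]
tool_rot: [0.002, 0.373, 0.928, 0.001]
contact_force: [-0.4, 0.2, -0.2]
gripper_width: 0.374
grasp_force: 59.6
```

```bash
python3 -c "
from h import *
goto([.621,.092,.30])"
```

```text
t 5.35 pos [0.61   0.0449 0.3   ] j [-0.0488 -0.0132  1.5662  0.0015  1.5844 -0.8558] F [-0.4135  0.1746 -0.2036] w 31.800503201328066 59.62362885475159
tool shift (norm) [0.164  0.2777 0.0007]
tool z [ 0.0042  0.0013 -1.    ] y [0.6916 0.7222 0.0038]
```

Request:
send_rows:
  rows:
    - {"x": 0.06, "y": 0.1, "z": 0, "wx": 0, "wy": 0, "wz": 0, "hand": -1}
    - {"x": 0.06, "y": 0.1, "z": 0, "wx": 0, "wy": 0, "wz": 0, "hand": -1}
    - {"x": 0.044, "y": 0.078, "z": 0, "wx": 0, "wy": 0, "wz": 0, "hand": -1}
    - {"x": 0, "y": 0, "z": 0, "wx": 0, "wy": 0, "wz": 0, "hand": -1}
    - {"x": 0, "y": 0, "z": 0, "wx": 0, "wy": 0, "wz": 0, "hand": -1}
    - {"x": 0, "y": 0, "z": 0, "wx": 0, "wy": 0, "wz": 0, "hand": -1}
    - {"x": 0, "y": 0, "z": 0, "wx": 0, "wy": 0, "wz": 0, "hand": -1}
    - {"x": 0, "y": 0, "z": 0, "wx": 0, "wy": 0, "wz": 0, "hand": -1}
    - {"x": 0, "y": 0, "z": 0, "wx": 0, "wy": 0, "wz": 0, "hand": -1}
    - {"x": 0, "y": 0, "z": 0, "wx": 0, "wy": 0, "wz": 0, "hand": -1}

```text
time: 6.18
tool_pos: [0.6204, 0.0875, 0.2973]
tool_rot: [-0.0, 0.375, 0.927, -0.0]
contact_force: [0.1, -0.2, -1.1]
gripper_width: 0.376
grasp_force: 59.6
```

```bash
python3 -c "
from h import *
a=cv2.resize(grab_frame('side')[110:200,270:350],None,fx=6,fy=6,interpolation=2)
b=cv2.resize(grab_frame('top')[150:210,255:320],None,fx=4,fy=4,interpolation=2)
c=np.zeros((540,760,3),np.uint8);c[:,:480]=a;c[:240,490:750]=b
cv2.imwrite('pics/c.png',c)
goto([.621,.092,.30])"
```

```text
t 6.2833 pos [0.6204 0.0877 0.2973] j [ 0.0218  0.0261  1.5313 -0.0001  1.5843 -0.7815] F [ 0.8155  0.489  -0.6075] w 32.01416343361943 59.62983727455139
tool shift (norm) [ 0.0172  0.0231 -0.0183]
tool z [-0.0001 -0.0001 -1.    ] y [ 0.6943  0.7197 -0.0001]
```

View pics/c.png

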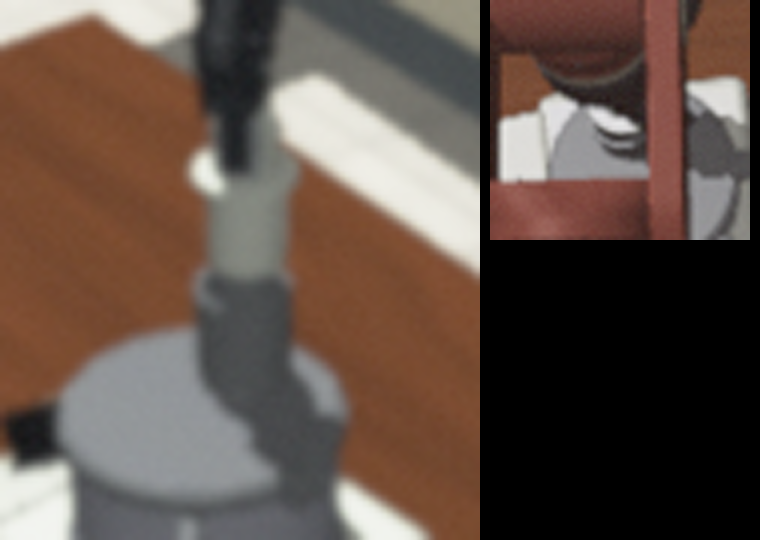

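The crop shows the shaft spanning columns 208–288 (centre 248) and the tube spanning 197–295 (centre 246). So the pusher is laterally aligned within about 1 mm, with the foot edge at row 278. I'll check the depth direction numerically.

```bash
python3 -c "
from h import *
f=np.array([.592,.806,0])
for v in (274,278,282):
  u=((248.5)/6-.5+270,(v+.5)/6-.5+110)
  print(plane('side',u,.2383)+.018*f)
print(proj('side',[[.621,.092,.22],[.621,.092,.238]]))
"
```

```text
[0.6251 0.0908 0.2383]
[0.6231 0.088  0.2383]
[0.621  0.0851 0.2383]
[[309.7038 157.3488]
 [309.5845 152.284 ]]
```

Request:
send_rows:
  rows:
    - {"x": 0.009, "y": 0.0185, "z": 0, "wx": 0, "wy": 0, "wz": 0, "hand": -1}
    - {"x": 0, "y": 0, "z": 0, "wx": 0, "wy": 0, "wz": 0, "hand": -1}
    - {"x": 0, "y": 0, "z": 0.03, "wx": 0, "wy": 0, "wz": 0, "hand": -1}
    - {"x": 0, "y": 0, "z": 0.03, "wx": 0, "wy": 0, "wz": 0, "hand": -1}
    - {"x": 0, "y": 0, "z": 0.03, "wx": 0, "wy": 0, "wz": 0, "hand": -1}
    - {"x": 0, "y": 0, "z": 0.03, "wx": 0, "wy": 0, "wz": 0, "hand": -1}
    - {"x": 0, "y": 0, "z": 0.03, "wx": 0, "wy": 0, "wz": 0, "hand": -1}
    - {"x": 0, "y": 0, "z": 0, "wx": 0, "wy": 0, "wz": 0, "hand": -1}
    - {"x": 0, "y": 0, "z": 0, "wx": 0, "wy": 0, "wz": 0, "hand": -1}
    - {"x": 0, "y": 0, "z": 0, "wx": 0, "wy": 0, "wz": 0, "hand": -1}

```text
time: 7.12
tool_pos: [0.6215, 0.0918, 0.2741]
tool_rot: [-0.0, 0.374, 0.927, 0.001]
contact_force: [2.2, 4.2, -2.8]
gripper_width: 0.373
grasp_force: 59.7
```

```bash
python3 -c "
from h import *
goto([.6214,.0906,.231]);print(manip.state()['ft_torque'])"
```

```text
t 7.1167 pos [0.6215 0.0918 0.2741] j [ 0.0275  0.0384  1.5566  0.0018  1.5463 -0.7769] F [ 2.2162  4.1614 -2.7547] w 31.735346544044283 59.65755522251129
tool shift (norm) [-0.0054 -0.0071  0.2876]
tool z [ 0.0002  0.0019 -1.    ] y [0.6936 0.7204 0.0015]
[ 1.0422 -0.6259  0.0304]
```

The foot has entered the bore with small side forces pushing toward +x +y. I'll shift that way by about 1 mm and go on down.

Request:
send_rows:
  rows:
    - {"x": 0, "y": 0.007, "z": 0, "wx": 0, "wy": 0, "wz": 0, "hand": -1}
    - {"x": 0, "y": 0, "z": 0.03, "wx": 0, "wy": 0, "wz": 0, "hand": -1}
    - {"x": 0, "y": 0, "z": 0.03, "wx": 0, "wy": 0, "wz": 0, "hand": -1}
    - {"x": 0, "y": 0, "z": 0.03, "wx": 0, "wy": 0, "wz": 0, "hand": -1}
    - {"x": 0, "y": 0, "z": 0.03, "wx": 0, "wy": 0, "wz": 0, "hand": -1}
    - {"x": 0, "y": 0, "z": 0.03, "wx": 0, "wy": 0, "wz": 0, "hand": -1}
    - {"x": 0, "y": 0, "z": 0.03, "wx": 0, "wy": 0, "wz": 0, "hand": -1}
    - {"x": 0, "y": 0, "z": 0.03, "wx": 0, "wy": 0, "wz": 0, "hand": -1}
    - {"x": 0, "y": 0, "z": 0, "wx": 0, "wy": 0, "wz": 0, "hand": -1}
    - {"x": 0, "y": 0, "z": 0, "wx": 0, "wy": 0, "wz": 0, "hand": -1}

```text
time: 7.95
tool_pos: [0.6219, 0.0925, 0.2424]
tool_rot: [-0.001, 0.374, 0.927, 0.001]
contact_force: [1.5, 5.9, 0.3]
gripper_width: 0.371
grasp_force: 60.3
```

```bash
python3 -c "
from h import *
goto([.6214,.0906,.231]);print(manip.state()['ft_torque'])"
```

```text
t 7.95 pos [0.6219 0.0925 0.2424] j [ 0.0287  0.0554  1.5915  0.0015  1.4951 -0.7757] F [1.5302 5.889  0.3237] w 31.52815480225199 60.342525243759155
tool shift (norm) [-0.0062 -0.0116  0.0762]
tool z [-0.0005  0.0015 -1.    ] y [0.6937 0.7203 0.0007]
[ 1.1985 -0.1776  0.0366]
```

Request:
send_rows:
  rows:
    - {"x": 0.004, "y": 0.004, "z": 0.02, "wx": 0, "wy": 0, "wz": 0, "hand": -1}
    - {"x": 0, "y": 0, "z": 0.02, "wx": 0, "wy": 0, "wz": 0, "hand": -1}
    - {"x": 0, "y": 0, "z": 0.02, "wx": 0, "wy": 0, "wz": 0, "hand": -1}
    - {"x": 0, "y": 0, "z": 0.01, "wx": 0, "wy": 0, "wz": 0, "hand": -1}
    - {"x": 0, "y": 0, "z": 0.01, "wx": 0, "wy": 0, "wz": 0, "hand": -1}
    - {"x": 0, "y": 0, "z": 0.005, "wx": 0, "wy": 0, "wz": 0, "hand": -1}
    - {"x": 0, "y": 0, "z": 0, "wx": 0, "wy": 0, "wz": 0, "hand": -1}
    - {"x": 0, "y": 0, "z": 0, "wx": 0, "wy": 0, "wz": 0, "hand": -1}
    - {"x": 0, "y": 0, "z": 0, "wx": 0, "wy": 0, "wz": 0, "hand": -1}
    - {"x": 0, "y": 0, "z": 0, "wx": 0, "wy": 0, "wz": 0, "hand": -1}

```text
time: 8.78
tool_pos: [0.622, 0.0929, 0.2308]
tool_rot: [-0.0, 0.374, 0.927, 0.0]
contact_force: [-0.8, 5.7, 2.6]
gripper_width: 0.375
grasp_force: 60.6
```

```bash
python3 -c "
from h import *
goto([.6214,.0906,.231]);print(manip.state()['ft_torque'])"
```

```text
t 8.7833 pos [0.622  0.0929 0.2308] j [ 0.0297  0.0622  1.6039  0.0006  1.4755 -0.7742] F [-0.8216  5.7298  2.6345] w 31.913216633372382 60.58991253376007
tool shift (norm) [-0.0075 -0.014  -0.0016]
tool z [-0.0001  0.0006 -1.    ] y [0.6939 0.7201 0.0004]
[ 0.9105  0.3311 -0.0592]
```

Request:
send_rows:
  rows:
    - {"x": 0, "y": 0, "z": 0.006, "wx": 0, "wy": 0, "wz": 0, "hand": -1}
    - {"x": 0, "y": 0, "z": 0.006, "wx": 0, "wy": 0, "wz": 0, "hand": -1}
    - {"x": 0, "y": 0, "z": 0.006, "wx": 0, "wy": 0, "wz": 0, "hand": -1}
    - {"x": 0, "y": 0, "z": 0, "wx": 0, "wy": 0, "wz": 0, "hand": -1}
    - {"x": 0, "y": 0, "z": 0, "wx": 0, "wy": 0, "wz": 0, "hand": -1}
    - {"x": 0, "y": 0, "z": 0, "wx": 0, "wy": 0, "wz": 0, "hand": -1}
    - {"x": 0, "y": 0, "z": 0, "wx": 0, "wy": 0, "wz": 0, "hand": -1}
    - {"x": 0, "y": 0, "z": 0, "wx": 0, "wy": 0, "wz": 0, "hand": -1}
    - {"x": 0, "y": 0, "z": 0, "wx": 0, "wy": 0, "wz": 0, "hand": -1}
    - {"x": 0, "y": 0, "z": 0, "wx": 0, "wy": 0, "wz": 0, "hand": -1}

```text
time: 9.62
tool_pos: [0.6221, 0.093, 0.2306]
tool_rot: [0.0, 0.374, 0.927, 0.0]
contact_force: [-5.4, 6.1, 11.0]
gripper_width: 0.377
grasp_force: 61.4
```

```bash
python3 -c "
from h import *
c=grab_frame('side')[110:200,270:350]
cv2.imwrite('pics/d.png',cv2.resize(c,None,fx=6,fy=6,interpolation=2))
goto([.6214,.0906,.231])"
```

```text
t 9.6667 pos [0.6221 0.093  0.2306] j [ 0.0299  0.0619  1.6045  0.0004  1.4744 -0.7741] F [-5.8552  5.2617 12.3742] w 32.0219218215105 61.38855814933777
tool shift (norm) [-0.0076 -0.0145 -0.0024]
tool z [ 0.0008  0.0004 -1.    ] y [0.6939 0.7201 0.0009]
```

View pics/d.png

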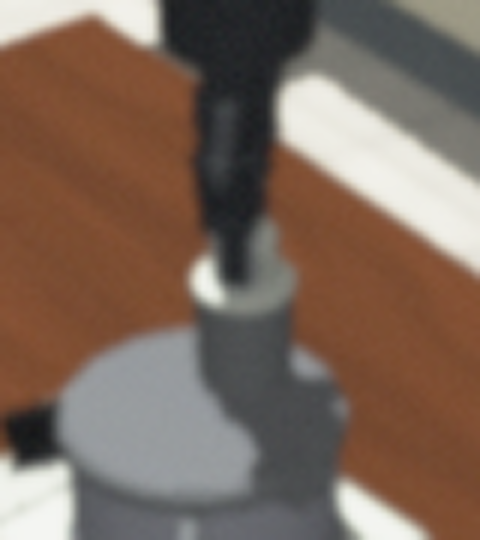

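The flange now sits on the rim: its underside is on the tube top at about row 300, Fz has risen to 12 N, and z has stalled. Releasing and retracting.

Request:
send_rows:
  rows:
    - {"x": 0, "y": 0, "z": -0.01, "wx": 0, "wy": 0, "wz": 0, "hand": 0.4}
    - {"x": 0, "y": 0, "z": 0, "wx": 0, "wy": 0, "wz": 0, "hand": 0.4}
    - {"x": 0, "y": 0, "z": 0, "wx": 0, "wy": 0, "wz": 0, "hand": 0.4}
    - {"x": 0, "y": 0, "z": 0, "wx": 0, "wy": 0, "wz": 0, "hand": 0.4}
    - {"x": 0, "y": 0, "z": -0.05, "wx": 0, "wy": 0, "wz": 0, "hand": 0.4}
    - {"x": 0, "y": 0, "z": -0.1, "wx": 0, "wy": 0, "wz": 0, "hand": 0.4}
    - {"x": 0, "y": 0, "z": -0.15, "wx": 0, "wy": 0, "wz": 0, "hand": 0.4}
    - {"x": 0, "y": 0, "z": -0.15, "wx": 0, "wy": 0, "wz": 0, "hand": 0.4}
    - {"x": 0, "y": 0, "z": -0.1, "wx": 0, "wy": 0, "wz": 0, "hand": 0.4}
    - {"x": 0, "y": 0, "z": 0, "wx": 0, "wy": 0, "wz": 0, "hand": 0.4}

```text
time: 10.5
tool_pos: [0.6241, 0.0926, 0.3183]
tool_rot: [0.004, 0.374, 0.927, 0.002]
contact_force: [0.9, -0.1, 0.3]
gripper_width: 0.701
grasp_force: 0.0
```

```bash
cat >> h.py <<'E'
yaw=-1.48; Rp=Rotation.from_euler('z',yaw).as_matrix()
tube=np.array([.6215,.0925,.22])
axis=tube-Rp@np.array([-.008,.036,.22])
knob=axis+Rp@np.array([-.135,0,.06])
n=Rp@np.array([-.5,0,.8660]); u=Rp@np.array([.866,0,.5]); yy=Rp@np.array([0,1.,0])
def Rd(phi): # tool on dial at angle phi
    a=.6-phi; xb=np.cos(a)*u+np.sin(a)*yy; yb=np.cross(n,xb)   # bar, across bar
    # tool z=-n, tool y=yb, tool x=y x z
    return np.c_[np.cross(yb,-n),yb,-n]
E
python3 -c "
from h import *
print(knob,axis,n)
goto(knob+.15*n,Rd(0))
goto(knob+.15*n,Rd(0)@np.diag([-1,-1,1]))
E=Rd(0);print('in target axes',E.T@(knob+.15*n-tool()[1])/.15)"
```

```text
[0.5741 0.2157 0.06  ] [0.5864 0.0813 0.    ] [-0.0453  0.4979  0.866 ]
t 10.5 pos [0.6241 0.0926 0.3183] j [ 0.0295  0.0238  1.4992 -0.0003  1.6091 -0.7742] F [ 0.9083 -0.1011  0.2587] w 59.589326338662445 0.0
tool shift (norm) [1.1936 0.6812 0.8526]
turn (norm) [ 0.4157 -0.5204  0.1374]
tool z [ 0.0094  0.     -1.    ] y [0.694  0.72   0.0066]
t 10.5 pos [0.6241 0.0926 0.3183] j [ 0.0295  0.0238  1.4992 -0.0003  1.6091 -0.7742] F [ 0.9083 -0.1011  0.2587] w 59.589326338662445 0.0
tool shift (norm) [1.1936 0.6812 0.8526]
turn (norm) [ 0.7814  0.6242 -3.7325]
tool z [ 0.0094  0.     -1.    ] y [0.694  0.72   0.0066]
in target axes [1.4618 0.6883 0.0676]
```

Request:
send_rows:
  rows:
    - {"x": 0.1, "y": 0.057, "z": 0, "wx": 0, "wy": 0, "wz": 0, "hand": 0.2}
    - {"x": 0.22, "y": 0.125, "z": 0, "wx": 0, "wy": 0, "wz": 0, "hand": 0.2}
    - {"x": 0.22, "y": 0.125, "z": 0, "wx": 0, "wy": 0, "wz": 0, "hand": 0.2}
    - {"x": 0.22, "y": 0.125, "z": 0, "wx": 0.083, "wy": -0.104, "wz": 0.027, "hand": 0.2}
    - {"x": 0.22, "y": 0.125, "z": 0, "wx": 0.083, "wy": -0.104, "wz": 0.027, "hand": 0.2}
    - {"x": 0.2, "y": 0.12, "z": 0, "wx": 0.083, "wy": -0.104, "wz": 0.027, "hand": 0.2}
    - {"x": 0, "y": 0, "z": 0, "wx": 0.083, "wy": -0.104, "wz": 0.027, "hand": 0.2}
    - {"x": 0, "y": 0, "z": 0, "wx": 0.083, "wy": -0.104, "wz": 0.027, "hand": 0.2}
    - {"x": 0, "y": 0, "z": 0, "wx": 0, "wy": 0, "wz": 0, "hand": 0.2}
    - {"x": 0, "y": 0, "z": 0, "wx": 0, "wy": 0, "wz": 0, "hand": 0.2}

```text
time: 11.33
tool_pos: [0.5669, 0.289, 0.2984]
tool_rot: [0.126, 0.408, 0.876, -0.225]
contact_force: [0.0, -0.5, 0.6]
gripper_width: 0.601
grasp_force: 0.0
```

```bash
python3 -c "
from h import *
goto(knob+.07*n,Rd(0))
goto(knob+.07*n,Rd(0))
a=cv2.resize(grab_frame('side')[140:200,255:335],None,fx=6,fy=6,interpolation=2)
cv2.imwrite('pics/e.png',a)"
```

```text
t 11.3333 pos [0.5669 0.289  0.2984] j [ 0.5495  0.2164  1.384  -0.4692  1.7754 -0.1912] F [ 0.0136 -0.4522  0.5924] w 51.106089417251205 0.0
tool shift (norm) [0.2926 0.2225 1.1561]
turn (norm) [-0.0083 -0.0087  0.0131]
tool z [ 0.036  -0.4971 -0.8669] y [ 0.7713  0.5654 -0.2922]
t 11.3333 pos [0.5669 0.289  0.2984] j [ 0.5495  0.2164  1.384  -0.4692  1.7754 -0.1912] F [ 0.0136 -0.4522  0.5924] w 51.106089417251205 0.0
tool shift (norm) [0.2926 0.2225 1.1561]
turn (norm) [-0.0083 -0.0087  0.0131]
tool z [ 0.036  -0.4971 -0.8669] y [ 0.7713  0.5654 -0.2922]
```

View pics/e.png

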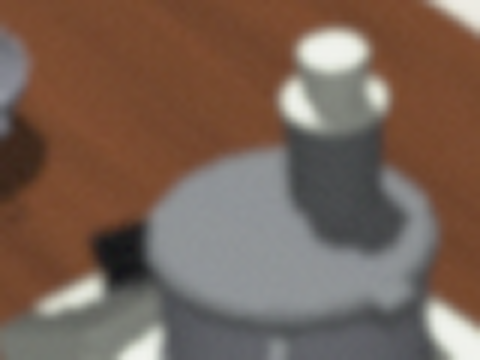

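The pusher is seated upright with its flange on the rim, at crop (335,95). The knob is still in place at crop (120,250). I'll check the knob position by projection, and the remaining shift is already known.

```bash
python3 -c "
from h import *
xb=np.cos(.6)*u+np.sin(.6)*yy; yb=np.cross(n,xb)
P=[knob+a*xb+b*yb+h*n for a in(-.022,.022) for b in (-.006,.006) for h in (.006,.03)]
print(proj('top',P));print(proj('side',P))
print('skirt top', proj('top',knob+.006*n))"
```

```text
[[251.351  207.506 ]
 [246.5396 207.0823]
 [249.5919 204.8786]
 [244.7709 204.4131]
 [259.2528 198.4687]
 [254.5131 197.8881]
 [257.4421 195.8449]
 [252.6914 195.2228]]
[[270.9378 186.1198]
 [268.3032 179.6071]
 [272.3029 184.9344]
 [269.6936 178.4649]
 [282.1694 182.9539]
 [279.5494 176.346 ]
 [283.4683 181.7777]
 [280.8737 175.2144]]
skirt top [[254.3831 201.6991]]
```

Request:
send_rows:
  rows:
    - {"x": 0.1, "y": 0.07, "z": 0, "wx": 0, "wy": 0, "wz": 0, "hand": 0.2}
    - {"x": 0.1, "y": 0.08, "z": 0, "wx": 0, "wy": 0, "wz": 0.006, "hand": 0.2}
    - {"x": 0.09, "y": 0.07, "z": 0.06, "wx": 0, "wy": 0, "wz": 0.006, "hand": 0.2}
    - {"x": 0, "y": 0, "z": 0.2, "wx": -0.008, "wy": -0.008, "wz": 0, "hand": 0.2}
    - {"x": 0, "y": 0, "z": 0.22, "wx": 0, "wy": 0, "wz": 0, "hand": 0.2}
    - {"x": 0, "y": 0, "z": 0.22, "wx": 0, "wy": 0, "wz": 0, "hand": 0.2}
    - {"x": 0, "y": 0, "z": 0.22, "wx": 0, "wy": 0, "wz": 0, "hand": 0.2}
    - {"x": 0, "y": 0, "z": 0.2, "wx": 0, "wy": 0, "wz": 0, "hand": 0.2}
    - {"x": 0, "y": 0, "z": 0, "wx": 0, "wy": 0, "wz": 0, "hand": 0.2}
    - {"x": 0, "y": 0, "z": 0, "wx": 0, "wy": 0, "wz": 0, "hand": 0.2}

```text
time: 12.22
tool_pos: [0.5725, 0.2502, 0.1269]
tool_rot: [0.131, 0.414, 0.873, -0.224]
contact_force: [0.7, 0.4, -0.1]
gripper_width: 0.594
grasp_force: 0.0
```

```bash
python3 -c "
from h import *
goto(knob+.013*n,Rd(0))
a=cv2.resize(grab_frame('top')[170:240,215:305],None,fx=7,fy=7,interpolation=2)
cv2.imwrite('pics/f.png',a)"
```

```text
t 12.2167 pos [0.5725 0.2502 0.1269] j [ 0.4983  0.3011  1.5781 -0.4774  1.4989 -0.095 ] F [ 0.7048  0.3925 -0.0585] w 50.471712024906836 0.0
tool shift (norm) [0.0252 0.0059 0.4143]
turn (norm) [-0.0028 -0.0015 -0.0054]
tool z [ 0.0429 -0.4984 -0.8659] y [ 0.7804  0.5579 -0.2825]
```

View pics/f.png

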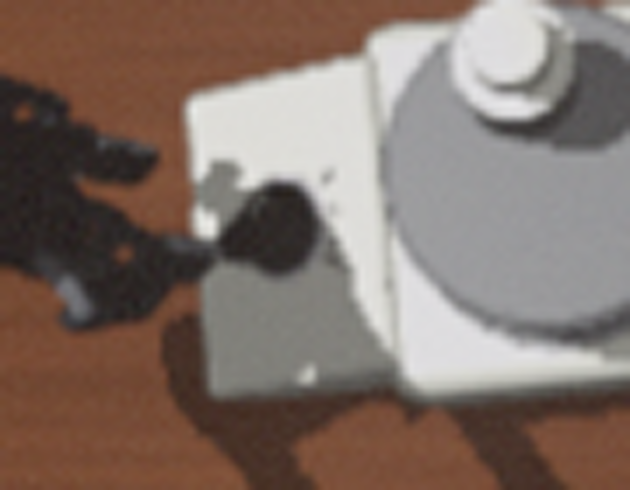

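In this view the tail of the bar is at about (246.4,205.7) and the skirt centre at about (255.5,202.5). That is about 1 px right of prediction, so I'll shift the knob estimate 2 mm toward -y. The fingers are lined up along the bar.

```bash
sed -i 's/^n=Rp/knob=knob+np.array([-.001,-.002,0]); n=Rp/' h.py; python3 -c "
from h import *
goto(knob+.014*n,Rd(0))"
```

```text
t 12.2667 pos [0.5738 0.2515 0.1291] j [ 0.4994  0.3     1.5751 -0.4778  1.499  -0.0951] F [0.6967 0.6657 0.5957] w 50.76509389112086 0.0
tool shift (norm) [ 0.0264 -0.0159  0.4311]
turn (norm) [ 0.0024  0.     -0.0066]
tool z [ 0.0468 -0.4969 -0.8665] y [ 0.7807  0.5593 -0.2786]
```

Request:
send_rows:
  rows:
    - {"x": 0.026, "y": -0.013, "z": 0.08, "wx": 0, "wy": 0, "wz": -0.003, "hand": 0.2}
    - {"x": 0, "y": 0, "z": 0.1, "wx": 0, "wy": 0, "wz": 0, "hand": 0.2}
    - {"x": 0, "y": 0, "z": 0.1, "wx": 0, "wy": 0, "wz": 0, "hand": 0.2}
    - {"x": 0, "y": 0, "z": 0.09, "wx": 0, "wy": 0, "wz": 0, "hand": 0.2}
    - {"x": 0, "y": 0, "z": 0.06, "wx": 0, "wy": 0, "wz": 0, "hand": 0.2}
    - {"x": 0, "y": 0, "z": 0, "wx": 0, "wy": 0, "wz": 0, "hand": -1}
    - {"x": 0, "y": 0, "z": 0, "wx": 0, "wy": 0, "wz": 0, "hand": -1}
    - {"x": 0, "y": 0, "z": 0, "wx": 0, "wy": 0, "wz": 0, "hand": -1}
    - {"x": 0, "y": 0, "z": 0, "wx": 0, "wy": 0, "wz": 0, "hand": -1}
    - {"x": 0, "y": 0, "z": 0, "wx": 0, "wy": 0, "wz": 0, "hand": -1}

```text
time: 13.1
tool_pos: [0.5748, 0.2232, 0.0707]
tool_rot: [0.134, 0.411, 0.875, -0.219]
contact_force: [10.0, 3.8, -10.2]
gripper_width: 0.129
grasp_force: 61.7
```

```bash
python3 -c "
from h import *
goto(knob+.014*n,Rd(0));print(manip.state()['ft_torque'])"
```

```text
t 13.1 pos [0.5748 0.2232 0.0707] j [ 0.4611  0.3311  1.6437 -0.4932  1.3852 -0.0844] F [ 10.0113   3.7871 -10.1892] w 11.005109960081805 61.67812943458557
tool shift (norm) [-0.0053 -0.0241 -0.0007]
turn (norm) [ 0.0134  0.0013 -0.0012]
tool z [ 0.0542 -0.4927 -0.8685] y [ 0.7777  0.5664 -0.2728]
[ 1.5109 -1.2319  0.781 ]
```

Request:
send_rows:
  rows:
    - {"x": 0, "y": 0.015, "z": 0, "wx": 0, "wy": 0, "wz": 0, "hand": -1}
    - {"x": 0, "y": 0, "z": 0, "wx": 0, "wy": 0, "wz": 0.06, "hand": -1}
    - {"x": 0, "y": 0, "z": 0, "wx": 0, "wy": 0, "wz": 0.1, "hand": -1}
    - {"x": 0, "y": 0, "z": 0, "wx": 0, "wy": 0, "wz": 0.1, "hand": -1}
    - {"x": 0, "y": 0, "z": 0, "wx": 0, "wy": 0, "wz": 0.1, "hand": -1}
    - {"x": 0, "y": 0, "z": 0, "wx": 0, "wy": 0, "wz": 0.1, "hand": -1}
    - {"x": 0, "y": 0, "z": 0, "wx": 0, "wy": 0, "wz": 0.1, "hand": -1}
    - {"x": 0, "y": 0, "z": 0, "wx": 0, "wy": 0, "wz": 0.1, "hand": -1}
    - {"x": 0, "y": 0, "z": 0, "wx": 0, "wy": 0, "wz": 0, "hand": -1}
    - {"x": 0, "y": 0, "z": 0, "wx": 0, "wy": 0, "wz": 0, "hand": -1}

```text
time: 13.93
tool_pos: [0.5747, 0.2232, 0.0706]
tool_rot: [0.184, 0.621, 0.74, -0.181]
contact_force: [3.9, 2.6, -4.8]
gripper_width: 0.123
grasp_force: 62.4
```

```bash
cat > d.py <<'E'
from h import *
goto(knob+.014*n,Rd(0)); s,p,R=tool()
print('tool F',R.T@s['contact_force'],'tool M',R.T@s['ft_torque'],'bar angle',Rotation.from_matrix(Rd(0).T@R).as_rotvec())
E
python3 d.py
```

```text
t 13.9333 pos [0.5747 0.2232 0.0706] j [ 0.4616  0.3355  1.6393 -0.4935  1.3923  0.4323] F [ 3.882   2.6142 -4.7603] w 10.43217329358682 62.41347670555115
tool shift (norm) [-0.017  -0.0175 -0.0009]
turn (norm) [ 0.0049 -0.0001 -0.6584]
tool z [ 0.0488 -0.4965 -0.8667] y [ 0.9858  0.1636 -0.0382]
tool F [3.9723 4.4364 3.0174] tool M [-0.5988  0.739   0.0008] bar angle [-0.0039  0.0001  0.5171]
```

Request:
send_rows:
  rows:
    - {"x": 0, "y": 0, "z": 0, "wx": 0, "wy": 0, "wz": 0.1, "hand": -1}
    - {"x": 0, "y": 0, "z": 0, "wx": 0, "wy": 0, "wz": 0.1, "hand": -1}
    - {"x": 0, "y": 0, "z": 0, "wx": 0, "wy": 0, "wz": 0.1, "hand": -1}
    - {"x": 0, "y": 0, "z": 0, "wx": 0, "wy": 0, "wz": 0.1, "hand": -1}
    - {"x": 0, "y": 0, "z": 0, "wx": 0, "wy": 0, "wz": 0.1, "hand": -1}
    - {"x": 0, "y": 0, "z": 0, "wx": 0, "wy": 0, "wz": 0.1, "hand": -1}
    - {"x": 0, "y": 0, "z": 0, "wx": 0, "wy": 0, "wz": 0.1, "hand": -1}
    - {"x": 0, "y": 0, "z": 0, "wx": 0, "wy": 0, "wz": 0.1, "hand": -1}
    - {"x": 0, "y": 0, "z": 0, "wx": 0, "wy": 0, "wz": 0.06, "hand": -1}
    - {"x": 0, "y": 0, "z": 0, "wx": 0, "wy": 0, "wz": 0, "hand": -1}

```text
time: 14.77
tool_pos: [0.5744, 0.2233, 0.0705]
tool_rot: [0.234, 0.831, 0.492, -0.109]
contact_force: [3.2, 2.6, -4.1]
gripper_width: 0.126
grasp_force: 62.5
```

```bash
python3 d.py
```

```text
t 14.7667 pos [0.5744 0.2233 0.0705] j [ 0.4618  0.3353  1.6397 -0.4931  1.3925  1.1087] F [ 3.2041  2.6417 -4.1443] w 10.67540769104466 62.50683546066284
tool shift (norm) [-0.024  -0.0008 -0.0011]
turn (norm) [ 0.0042 -0.0021 -1.5194]
tool z [ 0.0483 -0.4963 -0.8668] y [ 0.8695 -0.4062  0.281 ]
tool F [5.309  0.5483 2.436 ] tool M [ 0.196   1.1414 -0.1342] bar angle [-0.0033  0.0017  1.1933]
```

Request:
send_rows:
  rows:
    - {"x": 0, "y": 0, "z": 0, "wx": 0, "wy": 0, "wz": 0.03, "hand": -1}
    - {"x": 0, "y": 0, "z": 0, "wx": 0, "wy": 0, "wz": 0.03, "hand": -1}
    - {"x": 0, "y": 0, "z": 0, "wx": 0, "wy": 0, "wz": 0.03, "hand": -1}
    - {"x": 0, "y": 0, "z": 0, "wx": 0, "wy": 0, "wz": 0.02, "hand": -1}
    - {"x": 0, "y": 0, "z": 0, "wx": 0, "wy": 0, "wz": 0, "hand": -1}
    - {"x": 0, "y": 0, "z": 0, "wx": 0, "wy": 0, "wz": 0, "hand": -1}
    - {"x": 0, "y": 0, "z": 0, "wx": 0, "wy": 0, "wz": 0, "hand": -1}
    - {"x": 0, "y": 0, "z": 0, "wx": 0, "wy": 0, "wz": 0, "hand": -1}
    - {"x": 0, "y": 0, "z": 0, "wx": 0, "wy": 0, "wz": 0, "hand": -1}
    - {"x": 0, "y": 0, "z": 0, "wx": 0, "wy": 0, "wz": 0, "hand": -1}

```text
time: 15.6
tool_pos: [0.5744, 0.2233, 0.0706]
tool_rot: [0.238, 0.851, 0.457, -0.099]
contact_force: [3.6, 4.1, -4.8]
gripper_width: 0.124
grasp_force: 63.0
```

```bash
python3 d.py
```

```text
t 15.6 pos [0.5744 0.2233 0.0706] j [ 0.4619  0.3354  1.6396 -0.4934  1.3925  1.1934] F [ 3.5675  4.0857 -4.8153] w 10.577621762502341 63.045337200164795
tool shift (norm) [-0.024  0.001 -0.001]
turn (norm) [ 0.0045 -0.0019 -1.6271]
tool z [ 0.0486 -0.4965 -0.8667] y [ 0.8249 -0.4694  0.3151]
tool F [ 6.8551 -0.4925  2.3177] tool M [ 0.255   1.3741 -0.6436] bar angle [-0.0035  0.0015  1.2779]
```

The torque about the dial axis has jumped to 0.64 N m, so the dial is hard against its stop and still gripped. I'll take a last look, then hand in.

```bash
python3 -c "
from h import *
f=grab_frame('side'); cv2.imwrite('pics/g.png',cv2.resize(f[120:360,230:470],None,fx=2.4,fy=2.4))"
```

```text
(no output)
```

View pics/g.png

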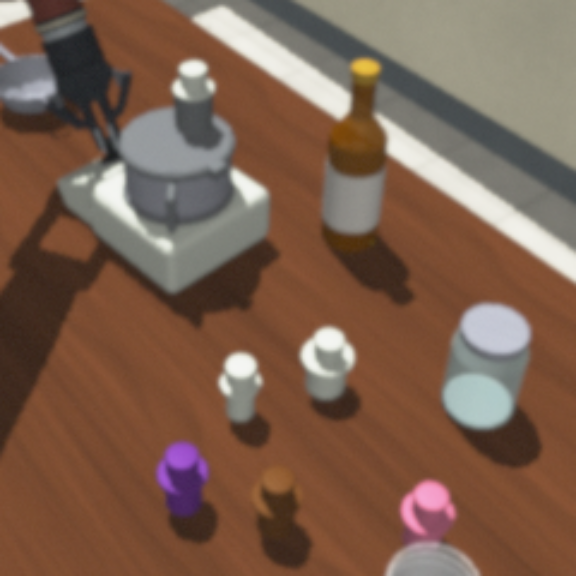

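The picture shows the pusher home in the tube at (194,85). The other two white pushers stand upright at (240,385) and (327,360), the bystanders are where they were, and the gripper holds the dial at (110,150).

```bash
python3 -c "
from plant import job_done; print(job_done())"
```

```text
the job is handed in; nothing more can be done
None
```

I handed the job in at about 15.7 s: pusher_b is home in the feed tube, pusher_a and pusher_c still stand upright, and the gripper is holding the dial against its third-position stop; no verdict was returned.

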